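Nest the fallen mixing cup in the stack stand and swing the keeper over it

TASK

Clear the booth bench before the fan starts: stand the white mixing cup that lies on its side upright on the bare bench and let go of it, then pick it up again and lower it, mouth up, into the identical cup in the stack stand, holding on until its shoulder sits on the rim of the cup below. Then swing the stand's keeper arm over the stack until it meets its stop. Leave the lower cup standing in the stand, and leave the jar and the tape roll where they are.

Things in the scene. Friction and masses are not known exactly. Their poses are not given: they have to be found in the camera images.
- lying_cup: White plastic cup, 90 mm tall, 70 g, lying on its side, mouth roughly towards the robot. Conical body (outer diameter 33 mm at foot, 56 mm on top), then a step out (shoulder) to a straight collar, 64 mm outside, 24 mm high, up to the rim; wall 1.8 mm. Origin on the axis at shoulder level; z out of the mouth: underside z = -66 mm, rim +24 mm.
- standing_cup: The lower cup, identical to the lying cup in shape and size, with the same origin (on the axis, at shoulder level, 66 mm above its underside) and axes. It starts standing mouth up, loose, in the stand's seat; its rim is 102 mm above the bench. Nested, the other cup's shoulder sits on this rim, its origin 24 mm above this one's.
- stand: Stack stand fixed to the bench: aluminium plate 155 x 110 x 12 mm with a low black centring ring (39 mm bore, 50 mm outside, 8 mm high) for a cup's foot, and a steel post, 18 mm thick, 78 mm from the ring's centre towards +x. Origin on the bench under the ring's centre, z up; the plate spans x = -55 to +100 mm, y = -55 to +55 mm.
- seat (a point): Centre of the centring ring, on the plate's top, 12 mm above the bench.
- pivot (a point): The keeper's vertical hinge axis on top of the post, at the height of the arm's underside, 132 mm above the bench (6 mm above the rim of a fully nested pair).
- knob (a point): Top centre of the round black upright knob at the arm's end: 16 mm diameter, 25 mm tall above the arm's top face (arm 7 mm thick, 16 mm wide), 88 mm from the hinge axis; its top is 164 mm above the bench.
- keeper (a joint): Angle of the keeper arm, rad: 0 = against its stop, the arm over the stack (pointing from the post along the stand's -x); grows as the arm swings out, clockwise seen from above, towards the stand's +y; 1.57 = out along the stand's +y. It moves lightly and stays where it is left.
- jar: Bystander: grey jar with black lid, 60 mm diameter, 75 mm tall, origin at the centre of its underside.
- tape: Bystander: yellow roll of masking tape lying flat, 90 mm diameter, 24 mm tall, origin at the centre of its underside.

How it is judged (in metres and radians):
On the way, in this order (a step that is already met when the one before it is completed fails the run):
1. the fallen cup stands upright on the bench, let go, clear of the stand (angle between lying_cup's own z axis and vertical below 0.12 rad and height (world z) of lying_cup between 0.06 and 0.07 m and contact force between each of the arm, the fingers and lying_cup below 0.05 N and linear speed of lying_cup below 0.03 m/s and horizontal distance between lying_cup and standing_cup above 0.07 m), for 0.2 s.
2. the cup is lowered home into the cup in the stand while the fingers still hold it (shoulder within 5 mm of the rim below) (z of lying_cup in the frame of standing_cup between 0.02 and 0.029 m and horizontal distance between lying_cup and standing_cup below 0.006 m and contact force between the fingers and lying_cup above 0.3 N), for 0.1 s.
At the end, for the whole second after the job is handed in: Cup nested mouth up: shoulder within 3 mm of the lower rim, axes within 5 mm and 0.08 rad, tilt under 0.12 rad; lower cup upright within 0.1 rad, within 10 mm of the seat centre, not lifted over 4 mm; keeper within 0.12 rad of its stop; both cups at rest (z of lying_cup in the frame of standing_cup between 0.021 and 0.027 m and horizontal distance between lying_cup and standing_cup below 0.005 m and angle between the z axis of lying_cup and the z axis of standing_cup, either way round below 0.08 rad and angle between lying_cup's own z axis and vertical below 0.12 rad and angle between standing_cup's own z axis and vertical below 0.1 rad and horizontal distance between standing_cup and seat below 0.01 m and height (world z) of standing_cup below 0.082 m and value of joint keeper below 0.12 rad and linear speed of each of lying_cup, standing_cup below 0.02 m/s); the robot touches nothing.
It fails at once if the jar is moved more than 40 mm or tipped over (distance of jar from where it was at the start of the episode above 0.04 m or angle between jar's own z axis and vertical above 0.5 rad).
It fails at once if the tape roll is moved more than 40 mm (distance of tape from where it was at the start of the episode above 0.04 m).
It also fails if it takes over 64 s, if anything falls off the work surface, if the arm or the gripper's body presses on something with over 40 N, if the wrist force passes 120 N, or if a joint passes its speed limit or range.

ROBOT

A 7-joint arm with a two-finger parallel gripper is mounted at the origin on the work surface. World frame = base frame: x ahead of the robot, y to its left, z up, the work surface at z = 0. Lengths are in mm, angles in rad, forces in N, time in s.
With the tool pointing down it reaches from about 350 to 900 mm from the base axis. Payload 7.2 kg.
Tool frame: the origin (TCP) lies at the very end of the fingers, on their centre line; the grasp point (between the pads) lies 19 mm behind it (arm.grip_depth is the distance from the TCP to the grasp point, in mm); z points along the fingers, y is the line along which they close (so a half turn about z gives the same grasp; the last joint's range is limited). The gripper opens to 88 mm and grips with 3 to 60 N. Pads are 20 mm wide; open, the fingers measure 115 mm over their backs; the gripper's body (75 mm by 178 mm) begins 61 mm behind the grasp point.
Start: joints at [1.13, 0.411, -0.013, 1.596, 0.006, 1.134, -0.082], TCP at [227.629, -582.077, 222.653] pointing down, gripper open.
Joint ranges: [-2.95, 2.95], [-0.29, 1.99], [-1.47, 1.44], [0.14, 2.54], [-1.03, 4.17], [0.13, 1.85], [-2.86, 2.86]. Speed limits (rad/s): [2.39, 2.39, 3.01, 3.01, 3.14, 3.14, 3.14].

INTERFACE

Orientations are given as a 3x3 rotation matrix whose columns are the frame's x, y, z axes.
In Python, from plant import sensors, viewer, arm gives the robot as it stands.
- The arm moves only by the shell command python3 -m crank 'ROWS' [FORCE]. ROWS is JSON, a list of rows, each a list of 3 entries, a list of its own where there are three numbers: the shift along the tool's x, y, z as a fraction of full scale, then the turn, a rotation vector about the tool's x, y, z as a fraction of full scale, then the closure, from 0 (fully open) to 1 (shut). In form: [[[dx, dy, dz], [ax, ay, az], jaw], ...]. A call has 1 to 5 rows; each row is the pose to reach, as a shift and turn from the pose commanded when the call began, along the tool's axes at that moment; what a row does not reach only later rows make up. Full scale, the value 1, is 0.12 m for a shift and 60 degrees for a turn. A row lasts 1/12 s, in which the tool goes at most 41.7 mm and 7.16 degrees, less where a joint would pass 70% of its speed; a pose out of reach is approached as far as the arm can. A call with a number of a shift or a turn outside -1 to 1 is refused whole. A call with a gripper value outside its range is refused whole. The fingers move at their own pace and stop on an object; FORCE is the grip in N (left out, the last holds). Time passes only in rows, so rows that repeat a pose let the fingers close. It gives the time, the measured TCP pose, the force, the opening and the grip force at its end, in the units of the state.
- sensors.read_state(): the state, without advancing time (a new reading comes with each control period).
- viewer.grab_frame(name): name is "scene" or "top" or "wrist"; returns a dict with "image" (480x640x3 uint8, red, green, blue), "mtx" (3x3 intrinsics, pixels), "D" ([k1, k2, p1, p2, k3] as OpenCV has them; the pictures are not rectified), "R" (3x3) and "t" (3): a world point X has camera coordinates R X + t; the wrist camera has in their place "mount" (4x4, takes a point from camera to tool coordinates, whose origin is the TCP and whose axes are the flange's). Camera axes: x right, y down, z forward; pixel columns grow to the right and rows downward; lengths in mm; the calibration is good to about 2 mm. A picture is of the moment at which its call begins: read the wrist's pose just before it. There is no depth.
- arm.hand_in(): hands the job in; it is judged then, once.
The state is a dict: "time_s": time; "qpos": joint angles; "joint_vel": joint speeds; "tau": joint torques, N m; "ee_pos": TCP position; "tcp_rot": TCP orientation; "contact_force": force on the tool from outside, world axes, zero at the start; "ft_torque": the same for the moment, N m; "opening": finger opening in mm; "gripper_force": force on a finger pad.
Only numpy, scipy, OpenCV 4.12 (cv2) and the standard library are available. Lean on these libraries where they do the work, as an engineer would, in place of code of your own. Each camera call takes 0.05 s, during which the arm holds its last target. There are 200 camera calls.

## Working session

There is one attempt and no reset: what is moved stays moved. The work goes in short steps, Python scripts to look and compute and a shell command to move; the robot and the scene stay as the last step left them, time stands still between calls to the robot, and variables do not carry over. Pictures are saved under pics/ and viewed, at most 10 in all, crops included, and the job is handed in when it is done.

```bash
ls; mkdir -p pics
python3 - <<'E'
from plant import sensors, viewer, arm
import cv2, numpy as np, pickle
s=sensors.read_state();print({k:np.round(v,3).tolist() for k,v in s.items()})
for n in ["scene","top"]:
    f=viewer.grab_frame(n);pickle.dump(f,open(f"pics/{n}0.pkl","wb"))
    cv2.imwrite(f"pics/{n}0.png",f["image"][:,:,::-1])
    print(n,np.round(f["mtx"],1).tolist(),f["D"],np.round(f["R"],3).tolist(),np.round(f["t"],1))
print(viewer.grab_frame("wrist")["mount"])
E
```

```text
pics
{'time_s': 0.0, 'qpos': [1.13, 0.412, -0.013, 1.597, 0.006, 1.134, -0.082], 'joint_vel': [0.0, 0.002, -0.001, -0.002, 0.0, 0.002, 0.001], 'tau': [-0.0, -58.795, 0.642, -29.108, -0.054, 0.018, 0.0], 'ee_pos': [227.417, -581.598, 221.822], 'tcp_rot': [[0.931, 0.364, -0.001], [0.364, -0.931, 0.001], [-0.0, -0.002, -1.0]], 'contact_force': [0.17, 0.693, 0.278], 'ft_torque': [-0.034, 0.023, -0.062], 'gripper_force': 0.0, 'opening': 88.295}
scene [[475.9, 0.0, 317.7], [0.0, 475.9, 229.8], [0.0, 0.0, 1.0]] [-0.05104279  0.          0.          0.          0.        ] [[0.844, 0.537, 0.011], [0.299, -0.453, -0.84], [-0.446, 0.712, -0.543]] [-483.4  -57.7 1092.6]
top [[455.7, 0.0, 320.5], [0.0, 455.7, 232.5], [0.0, 0.0, 1.0]] [0.01107014 0.         0.         0.         0.        ] [[-0.006, -1.0, 0.0], [-0.989, 0.006, -0.149], [0.149, -0.001, -0.989]] [ 18.8 591.4 666.3]
[[ 7.18673332e-04 -9.64700167e-01 -2.63349712e-01  7.34068157e+01]
 [ 9.99999741e-01  6.84866639e-04  2.20171819e-04 -1.46302569e-01]
 [-3.20403578e-05 -2.63349802e-01  9.64700410e-01 -1.62475182e+02]
 [ 0.00000000e+00  0.00000000e+00  0.00000000e+00  1.00000000e+00]]
```

View pics/top0.png

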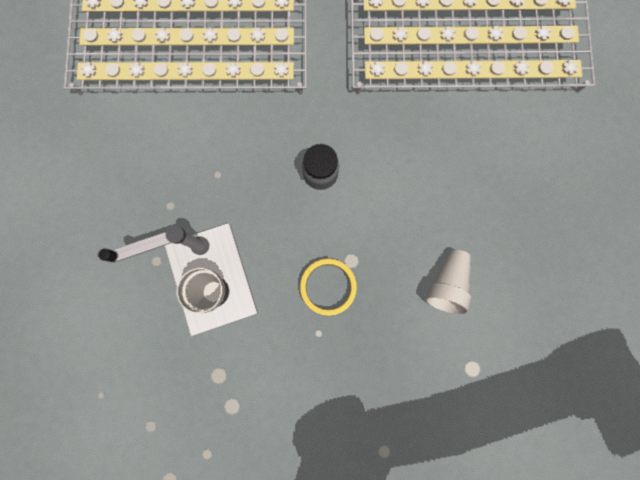

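View pics/scene0.png

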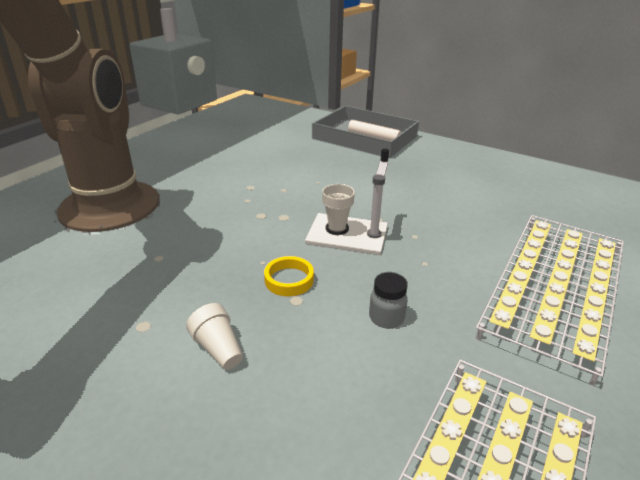

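The top view shows the lying cup (collar about (448,300), foot (458,250)), the stand with its cup at (202,290), the post top at (176,234), the knob at (108,255), the jar at (320,165) and the tape at (328,287). The scene view agrees, with the cup's mouth facing the robot. I'll enlarge both work areas.

Run:
```python
import cv2,numpy as np,pickle
im=pickle.load(open("pics/top0.pkl","rb"))["image"][:,:,::-1]
a=cv2.resize(im[215:340,90:215+45],None,fx=3,fy=3,interpolation=cv2.INTER_CUBIC)
b=cv2.resize(im[240:320,418:481],None,fx=4,fy=4,interpolation=cv2.INTER_CUBIC)
c=np.zeros((375,800,3),np.uint8);print(a.shape,b.shape);c[:a.shape[0],:a.shape[1]]=a;c[:320,540:540+252]=b
cv2.imwrite("pics/crop0.png",c)
```

```text
(375, 510, 3) (320, 252, 3)
```

View pics/crop0.png

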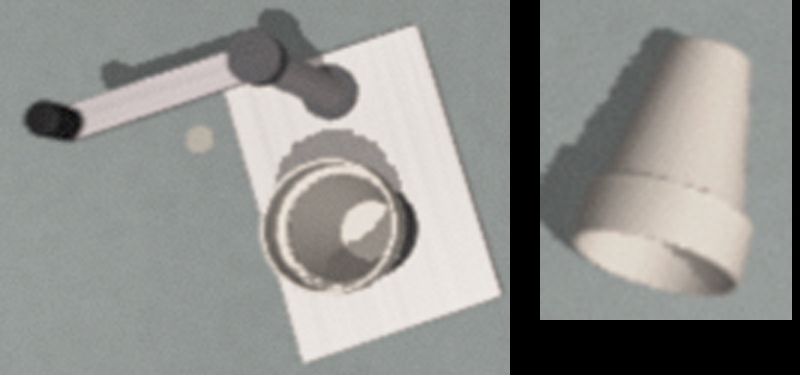

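```bash
cat > h.py <<'E'
import cv2,numpy as np,pickle
def proj(P,f):
    r=cv2.Rodrigues(f["R"])[0]
    return cv2.projectPoints(np.asarray(P,float).reshape(-1,1,3),r,np.asarray(f["t"],float),f["mtx"],f["D"])[0][:,0]
def back(uv,z,f):
    n=cv2.undistortPoints(np.asarray(uv,float).reshape(-1,1,2),f["mtx"],f["D"])[:,0]
    d=np.c_[n,np.ones(len(n))]@f["R"]; c=-f["R"].T@f["t"]
    return c+d*((z-c[2])/d[:,2])[:,None]
def rings(o,ax):
    ax=ax/np.linalg.norm(ax);u=np.cross(ax,[0.3,0.5,.81]);u/=np.linalg.norm(u);v=np.cross(ax,u)
    a=np.linspace(0,2*np.pi,72)
    return np.vstack([o+ax*h+r*(np.cos(a)[:,None]*u+np.sin(a)[:,None]*v) for h,r in [(-66,16.5),(0,28),(0,32),(24,32)]])
E
python3 - <<'E'
from h import *
from scipy.optimize import minimize
T=pickle.load(open("pics/top0.pkl","rb"));S=pickle.load(open("pics/scene0.pkl","rb"))
c3=lambda p:np.array(p)/3+[90,215]
cor=back([c3((416,26)),c3((500,294)),c3((303,362))],12,T);print("corners",cor.round(1))
d=cor[0]-cor[1];print(np.linalg.norm(d),np.linalg.norm(cor[2]-cor[1]),"yaw",np.arctan2(d[1],d[0]))
# corners: TR=(+100,-55) BR=(-55,-55) BL=(-55,55)
x=d/np.linalg.norm(d);y=np.array([-x[1],x[0],0]);
print("seat est",[ (cor[i]-x*a-y*b).round(1) for i,(a,b) in enumerate([(100,-55),(-55,-55),(-55,55)])])
print("rim",back([c3((334,226))],102,T).round(1),"post",back([c3((258,57))],139,T).round(1),"knob",back([c3((42,118))],164,T).round(1))
print("jar",back([(320,160)],75,T).round(1),"tape",back([(328,287)],24,T).round(1))
def mask(f,box):
    im=f["image"].astype(int);m=((im[...,0]-im[...,2])>4)&(im[...,0]>110)
    o=np.zeros(m.shape,np.uint8);x0,y0,x1,y1=box;o[y0:y1,x0:x1]=m[y0:y1,x0:x1]
    n,l,st,_=cv2.connectedComponentsWithStats(o);k=1+np.argmax(st[1:,4]);o=(l==k).astype(np.uint8)
    cs,_=cv2.findContours(o,0,2);h=cv2.convexHull(max(cs,key=cv2.contourArea));print(st[k]);return h[:,0].astype(float)
def fit(boxes,pose,p0):
    M=[(f,mask(f,b)) for f,b in boxes]
    def cost(p):
        e=0;P=rings(*pose(p))
        for f,h in M:
            q=cv2.convexHull(proj(P,f).astype(np.float32))
            e+=np.mean([cv2.pointPolygonTest(q,tuple(map(float,k)),True)**2 for k in h])
            e+=np.mean([cv2.pointPolygonTest(h.astype(np.float32),tuple(map(float,k)),True)**2 for k in q[:,0]])
        return e
    r=minimize(cost,p0,method="Nelder-Mead");print(r.x.round(3),r.fun);return r.x
t=np.arctan2(15.5,66)
lie=lambda p:(np.array([p[0],p[1],32*np.cos(t)]),np.array([np.cos(p[2])*np.cos(t),np.sin(p[2])*np.cos(t),np.sin(t)]))
bt=(T,(410,235,490,325));bs=(S,(170,290,260,380))
g=back([(449,298)],33,T)[0];print(g)
for bb in ([bt],[bs],[bt,bs]): fit(bb,lie,[g[0],g[1],3.3])
st=lambda p:(np.array([p[0],p[1],78.]),np.array([0,0,1.]))
E
```

```text
corners [[611.8 165.4  12. ]
 [467.6 117.5  12. ]
 [433.1 220.3  12. ]]
151.9439423357072 108.44429859112073 yaw 0.3212248643204031
seat est [array([499.5, 186.1,  12. ]), array([502.4, 187. ,  12. ]), array([502.7, 185.5,  12. ])]
rim [[501.6 183.1 102. ]] post [[576.3 210.2 139. ]] knob [[546.7 293.1 164. ]]
jar [[698.8  15.5  75. ]] tape [[507.6   4.   24. ]]
[ 489.37142621 -183.13800095   33.        ]
[ 426  249   46   65 1973]
[ 499.888 -185.884    2.758] 0.7852793127227617
[ 186  303   57   67 2326]
[ 499.601 -185.823    2.779] 0.3030902224645316
[ 426  249   46   65 1973]
[ 186  303   57   67 2326]
[ 499.773 -185.869    2.769] 1.1797594242587301
```

```bash
cat > plan.py <<'E'
import numpy as np,sys
from scipy.spatial.transform import Rotation as Ro
from plant import sensors
def tool(yaw,p,):  # depression p deg below horizontal along heading yaw (rad); p=90 is down
    p=np.radians(p);f=np.array([np.cos(yaw),np.sin(yaw),0]);z=np.cos(p)*f-np.sin(p)*np.array([0,0,1.])
    x=np.sin(p)*f+np.cos(p)*np.array([0,0,1.]);return np.c_[x,np.cross(z,x),z]
def plan(pos,R,start=None,maxd=110,n=None):
    if start is None:
        s=sensors.read_state();start=(s["ee_pos"],s["tcp_rot"])
    p,R0=np.array(start[0],float),np.array(start[1],float)
    u,_,v=np.linalg.svd(R0);R0=u@v
    w=Ro.from_matrix(R0.T@R).as_rotvec();D=np.array(pos)-p
    if n is None:n=int(np.ceil(max(np.linalg.norm(D)/maxd,np.degrees(np.linalg.norm(w))/34,1)))
    for i in range(n):
        Rc=R0@Ro.from_rotvec(w*i/n).as_matrix()
        sh=Rc.T@D/n/120;tu=np.degrees(w/n)/60
        rows=max(np.linalg.norm(D/n)/41.7,np.degrees(np.linalg.norm(w/n))/7.16)
        print("call",i,sh.round(3).tolist(),tu.round(3).tolist(),"rows",round(rows,1))
    return np.array(pos),R
o=np.array([499.8,-185.9,31.2]);a=2.769;t=np.arctan2(15.5,66)
ax=np.array([np.cos(a)*np.cos(t),np.sin(a)*np.cos(t),np.sin(t)]);yaw=a-np.pi
E
python3 - <<'E'
from plan import *
import pickle
from h import *
R=tool(yaw,40);G=o+14*ax
g=G+19*R[:,2];print("tcp grasp",g.round(1));pre=g-90*R[:,2];print(pre.round(1))
q=plan(pre,R);print("approach");plan(g,R,q)
T=pickle.load(open("pics/top0.pkl","rb"));S=pickle.load(open("pics/scene0.pkl","rb"))
a_=np.linspace(0,2*np.pi,60)
out=[]
for f,(x0,y0,x1,y1) in ((T,(170,250,240,320)),(S,(305,175,375,245))):
    k=5;im=cv2.resize(f["image"][y0:y1,x0:x1,::-1],None,fx=k,fy=k,interpolation=cv2.INTER_CUBIC)
    for (c,z,r,col) in (((501.6,183.1),102,32,(0,0,255)),((501.5,186.2),20,25,(255,0,0)),((501.6,183.1),78,32,(0,200,0))):
        P=np.c_[c[0]+r*np.cos(a_),c[1]+r*np.sin(a_),np.full(60,z)]
        for u in ((proj(P,f)-[x0-.5,y0-.5])*k): cv2.circle(im,tuple(int(v) for v in u),1,col,-1)
    out.append(im)
cv2.imwrite("pics/ov.png",np.hstack(out))
E
```

```text
tcp grasp [ 500.7 -186.2   22.2]
[ 436.4 -161.1   80. ]
call 0 [0.58, -0.526, 0.237] [-0.062, 0.159, 0.133] rows 2.4
call 1 [0.456, -0.615, 0.286] [-0.062, 0.159, 0.133] rows 2.4
call 2 [0.315, -0.689, 0.308] [-0.062, 0.159, 0.133] rows 2.4
call 3 [0.165, -0.742, 0.301] [-0.062, 0.159, 0.133] rows 2.4
call 4 [0.011, -0.773, 0.266] [-0.062, 0.159, 0.133] rows 2.4
approach
call 0 [0.0, 0.0, 0.75] [-0.0, 0.0, 0.0] rows 2.2
```

View pics/ov.png

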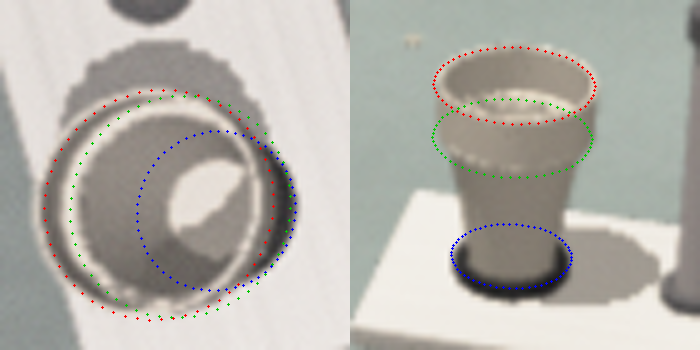

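The overlay shows the ring fitting in both views. The lower cup's rim lies about 1.5 mm further towards +y than I drew it, at roughly (502, 184.5). Next I'll move to the pre-grasp pose.

```bash
c="python3 -m crank"
$c '[[[0.58,-0.53,0.24],[-0.06,0.16,0.13],0],[[0.58,-0.53,0.24],[-0.06,0.16,0.13],0],[[0.58,-0.53,0.24],[-0.06,0.16,0.13],0]]' 12
$c '[[[0.46,-0.62,0.29],[-0.06,0.16,0.13],0],[[0.46,-0.62,0.29],[-0.06,0.16,0.13],0],[[0.46,-0.62,0.29],[-0.06,0.16,0.13],0]]' >/dev/null
$c '[[[0.32,-0.69,0.31],[-0.06,0.16,0.13],0],[[0.32,-0.69,0.31],[-0.06,0.16,0.13],0],[[0.32,-0.69,0.31],[-0.06,0.16,0.13],0]]'
python3 - <<'E'
from plan import *
R=tool(yaw,40);g=o+14*ax+19*R[:,2];pre=g-90*R[:,2]
plan(pre,R)
E
```

```text
time_s: 0.4
ee_pos: [267.5, -491.7, 190.7]
tcp_rot: [[0.958, 0.225, 0.179], [0.229, -0.973, -0.003], [0.173, 0.044, -0.984]]
contact_force: [-0.0, 0.2, -0.1]
opening: 87.7
gripper_force: 0.0
time_s: 0.9
ee_pos: [352.3, -327.9, 136.9]
tcp_rot: [[0.864, -0.07, 0.499], [-0.022, -0.995, -0.102], [0.503, 0.077, -0.861]]
contact_force: [2.5, -0.0, -0.2]
opening: 87.6
gripper_force: 0.0
call 0 [0.168, -0.734, 0.308] [-0.065, 0.157, 0.134] rows 2.3
call 1 [0.014, -0.767, 0.272] [-0.065, 0.157, 0.134] rows 2.3
```

```bash
c="python3 -m crank"
$c '[[[0.17,-0.73,0.31],[-0.06,0.16,0.13],0],[[0.17,-0.73,0.31],[-0.06,0.16,0.13],0],[[0.17,-0.73,0.31],[-0.06,0.16,0.13],0]]' >/dev/null
$c '[[[0.01,-0.77,0.27],[-0.06,0.16,0.13],0],[[0.01,-0.77,0.27],[-0.06,0.16,0.13],0],[[0.01,-0.77,0.27],[-0.06,0.16,0.13],0],[[0.01,-0.77,0.27],[-0.06,0.16,0.13],0]]'
python3 - <<'E'
from plan import *
from plant import viewer
import cv2
R=tool(yaw,40);g=o+14*ax+19*R[:,2]
plan(g-90*R[:,2],R);plan(g,R)
cv2.imwrite("pics/w1.png",viewer.grab_frame("wrist")["image"][:,:,::-1])
E
```

```text
time_s: 1.48
ee_pos: [330.4, -254.2, 135.6]
tcp_rot: [[0.779, -0.194, 0.596], [-0.176, -0.98, -0.089], [0.601, -0.036, -0.798]]
contact_force: [-0.3, 1.1, -0.8]
opening: 88.0
gripper_force: 0.0
call 0 [0.137, -0.458, 0.414] [-0.071, 0.11, 0.05] rows 1.8
call 1 [0.066, -0.493, 0.39] [-0.071, 0.11, 0.05] rows 1.8
call 0 [0.219, -0.398, 0.775] [-0.071, 0.11, 0.05] rows 2.6
call 1 [0.108, -0.464, 0.762] [-0.071, 0.11, 0.05] rows 2.6
```

View pics/w1.png

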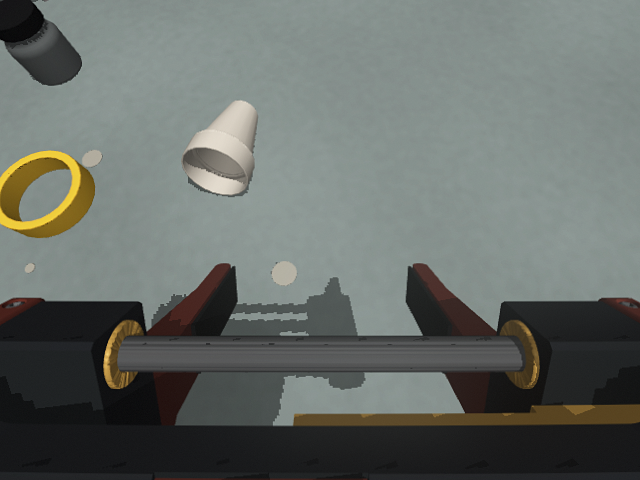

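The wrist view shows the cup ahead and left (collar about (218,165)) between the tape and the camera axis. The move fell short, so I'll check the joints.

```bash
c="python3 -m crank"; python3 -c "
from plant import sensors;s=sensors.read_state();print(s['qpos'].round(3),s['joint_vel'].round(3))"
$c '[[[0.14,-0.46,0],[-0.07,0.11,0.05],0],[[0.14,-0.46,0],[-0.07,0.11,0.05],0],[[0.14,-0.46,0],[-0.07,0.11,0.05],0]]'
python3 - <<'E'
from plan import *
R=tool(yaw,40);g=o+14*ax+19*R[:,2]
s=sensors.read_state();print(s['qpos'].round(3),s['joint_vel'].round(3))
plan(g-90*R[:,2],R)
E
```

```text
[ 2.23   0.312 -1.416  2.528 -1.029  0.133  0.109] [-0.185 -0.032  0.202 -0.035  0.014  0.008 -0.024]
time_s: 1.78
ee_pos: [313.3, -267.0, 139.4]
tcp_rot: [[0.737, -0.234, 0.634], [-0.225, -0.97, -0.097], [0.638, -0.071, -0.767]]
contact_force: [-0.3, -0.1, -0.1]
opening: 88.3
gripper_force: 0.0
[ 2.351  0.395 -1.463  2.537 -1.032  0.127  0.165] [ 0.17   0.109 -0.014 -0.003 -0.001  0.006  0.227]
call 0 [0.121, -0.53, 0.472] [-0.07, 0.088, 0.022] rows 2.1
call 1 [0.067, -0.566, 0.441] [-0.07, 0.088, 0.022] rows 2.1
```

The arm folded into its joint limits: a forward tilt that flat is too close in at this radius. I'll back out to a tool-down pose and use a steeper tool.

Run:
```python
from plan import *
plan([480,-250,200],tool(yaw,90))
```

```text
call 0 [0.657, -0.249, 0.24] [-0.055, -0.328, 0.05] rows 2.8
call 1 [0.683, -0.292, -0.008] [-0.055, -0.328, 0.05] rows 2.8
```

```bash
c="python3 -m crank"
$c '[[[0.66,-0.25,0.24],[-0.05,-0.33,0.05],0],[[0.66,-0.25,0.24],[-0.05,-0.33,0.05],0],[[0.66,-0.25,0.24],[-0.05,-0.33,0.05],0],[[0.66,-0.25,0.24],[-0.05,-0.33,0.05],0]]' >/dev/null
$c '[[[0.68,-0.29,0],[-0.05,-0.33,0.05],0],[[0.68,-0.29,0],[-0.05,-0.33,0.05],0],[[0.68,-0.29,0],[-0.05,-0.33,0.05],0],[[0.68,-0.29,0],[-0.05,-0.33,0.05],0]]'
python3 - <<'E'
from plan import *
s=sensors.read_state();print(s['qpos'].round(3),s['joint_vel'].round(3))
plan([480,-250,200],tool(yaw,90))
E
```

```text
time_s: 2.45
ee_pos: [429.1, -239.8, 181.1]
tcp_rot: [[0.906, -0.258, 0.334], [-0.284, -0.958, 0.029], [0.313, -0.121, -0.942]]
contact_force: [0.2, -0.1, -0.3]
opening: 87.6
gripper_force: 0.0
[ 1.272  0.169 -0.77   2.146 -0.137  0.596 -1.226] [-1.453  0.22   0.651 -1.039  1.527  1.231 -2.188]
call 0 [0.458, -0.047, -0.009] [-0.132, -0.299, 0.085] rows 2.8
```

```bash
c="python3 -m crank"
$c '[[[0.46,-0.05,0],[-0.13,-0.3,0.08],0],[[0.46,-0.05,0],[-0.13,-0.3,0.08],0],[[0.46,-0.05,0],[-0.13,-0.3,0.08],0],[[0.46,-0.05,0],[-0.13,-0.3,0.08],0]]' >/dev/null
$c '[[[0,0,0],[0,0,0],0],[[0,0,0],[0,0,0],0],[[0,0,0],[0,0,0],0],[[0,0,0],[0,0,0],0]]'
python3 - <<'E'
from plan import *
s=sensors.read_state();print(s['qpos'].round(3),s['joint_vel'].round(3))
plan([480,-250,200],tool(yaw,90))
E
```

```text
time_s: 3.12
ee_pos: [479.4, -250.7, 198.8]
tcp_rot: [[0.933, -0.36, 0.005], [-0.36, -0.933, 0.003], [0.004, -0.004, -1.0]]
contact_force: [0.5, -0.3, 0.3]
opening: 87.9
gripper_force: 0.0
[ 0.891  0.358 -0.625  1.801  0.233  1.054 -1.759] [ 0.014 -0.003 -0.001 -0.004  0.003  0.006 -0.008]
call 0 [0.003, -0.008, -0.01] [-0.004, -0.003, 0.004] rows 0.1
```

```bash
cat > kin.py <<'E'
import numpy as np,itertools
from scipy.optimize import least_squares
from scipy.spatial.transform import Rotation as Ro
Q=np.array([[1.13,.412,-.013,1.597,.006,1.134,-.082],[2.351,.395,-1.463,2.537,-1.032,.127,.165],[.891,.358,-.625,1.801,.233,1.054,-1.759]])
P=np.array([[227.4,-581.6,221.8],[313.3,-267,139.4],[479.4,-250.7,198.8]])
RR=[np.array([[0.931,0.364,-0.001],[0.364,-0.931,0.001],[-0.0,-0.002,-1.0]]),np.array([[0.737,-0.234,0.634],[-0.225,-0.97,-0.097],[0.638,-0.071,-0.767]]),np.array([[0.933,-0.36,0.005],[-0.36,-0.933,0.003],[0.004,-0.004,-1.0]])]
z=lambda a:Ro.from_rotvec([0,0,a]).as_matrix()
y=lambda a:Ro.from_rotvec([0,a,0]).as_matrix()
def chain(q,s,o):
    A=z(s[0]*q[0]+o[0])@y(q[1]);B=A@z(s[1]*q[2]+o[1])@y(q[3]);C=B@z(s[2]*q[4]+o[2])@y(q[5]);return A,B,C,C@z(s[3]*q[6]+o[3])
best=None
for s in itertools.product([1,-1],repeat=4):
  for o7 in (0,1.57,3.14,-1.57):
    f=lambda o:np.concatenate([(chain(q,s,o)[3]-R).ravel() for q,R in zip(Q,RR)])
    r=least_squares(f,[0,0,0,o7])
    if best is None or r.cost<best[0]:best=(r.cost,s,r.x)
cost,S,O=best
M=[];b=[]
for q,p in zip(Q,P):
    A,B,C,D=chain(q,S,O);e=np.array([0,0,1.])
    M.append(np.c_[e,A[:,2],A[:,0],B[:,2],C[:,0],C[:,2]]);b.append(p)
M=np.vstack(M);b=np.concatenate(b);X,res,_,_=np.linalg.lstsq(M,b,rcond=None)
def fk(q):
    A,B,C,D=chain(q,S,O);return np.c_[[0,0,1.],A[:,2],A[:,0],B[:,2],C[:,0],C[:,2]]@X,D
lo=np.array([-2.95,-.29,-1.47,.14,-1.03,.13,-2.86]);hi=np.array([2.95,1.99,1.44,2.54,4.17,1.85,2.86])
def ik(p,R,q0):
    f=lambda q:np.concatenate([(fk(q)[0]-p)/10,(fk(q)[1]-R).ravel()*10,.02*(q-q0)])
    r=least_squares(f,np.clip(q0,lo+.01,hi-.01),bounds=(lo,hi));return r.x,np.linalg.norm(fk(r.x)[0]-p)
if __name__=="__main__":print(cost,S,O.round(3),X.round(1),np.abs(M@X-b).max())
E
python3 kin.py
python3 - <<'E'
from kin import *
from plan import tool,o,ax,yaw
q0=Q[2].copy()
for p in (55,60,65,70,75):
    R=tool(yaw,p);g=o+14*ax+19*R[:,2];q=q0
    for nm,k in (("pre",80),("grasp",0)):
        q,e=ik(g-k*R[:,2],R,q);print(p,nm,q.round(2),round(e,1))
    for r in (530,500,460):
        q2=q
        for f in (.33,.67,1):
            Ru=tool(yaw,p+76.8*f);G=np.array([r*np.cos(yaw),r*np.sin(yaw),80+40]);q2,e=ik(G+19*Ru[:,2],Ru,q2)
        Gz=G-[0,0,40];q3,e3=ik(Gz+19*Ru[:,2],Ru,q2);print("  up",r,q3.round(2),round(e,1),round(e3,1))
E
```

```text
1.8455728476119775e-06 (-1, -1, -1, -1) [-0.000e+00  1.000e-03 -0.000e+00  1.571e+00] [156.8 648.3  19.5 452.3  62.  336.4] 43.38324869270056
55 pre [ 0.28  0.18  0.07  2.36  0.    0.13 -1.6 ] 5.8
55 grasp [ 0.32  0.36  0.04  2.27  0.    0.13 -1.6 ] 8.4
  up 530 [ 0.36  0.79  0.02  1.58 -0.01  1.5  -1.56] 0.0 0.0
  up 500 [ 0.36  0.76  0.02  1.66 -0.01  1.45 -1.56] 0.0 0.0
  up 460 [ 0.36  0.72  0.02  1.77 -0.01  1.39 -1.56] 0.0 0.0
60 pre [ 0.3   0.18  0.05  2.36  0.01  0.13 -1.6 ] 2.2
60 grasp [ 0.33  0.36  0.03  2.28  0.    0.13 -1.59] 5.6
  up 530 [ 0.36  0.83  0.02  1.55 -0.01  1.58 -1.56] 0.0 0.0
  up 500 [ 0.36  0.8   0.02  1.63 -0.01  1.53 -1.56] 0.0 0.0
  up 460 [ 0.36  0.76  0.02  1.73 -0.01  1.46 -1.56] 0.0 0.0
65 pre [ 0.37  0.2  -0.09  2.33  0.32  0.19 -1.96] 0.0
65 grasp [ 0.33  0.37  0.02  2.28  0.    0.13 -1.6 ] 2.7
  up 530 [ 0.37  0.87  0.01  1.52 -0.    1.65 -1.56] 0.0 0.0
  up 500 [ 0.37  0.84  0.01  1.6  -0.    1.6  -1.56] 0.0 0.0
  up 460 [ 0.36  0.8   0.01  1.71 -0.    1.54 -1.56] 0.0 0.0
70 pre [ 0.57  0.23 -0.35  2.26  0.4   0.34 -2.07] 0.0
70 grasp [ 0.34  0.38 -0.07  2.29  0.43  0.14 -2.08] 0.0
  up 530 [ 0.49  0.93 -0.23  1.49  0.08  1.73 -1.73] 0.0 0.0
  up 500 [ 0.49  0.9  -0.23  1.57  0.08  1.68 -1.73] 0.0 0.0
  up 460 [ 0.49  0.86 -0.23  1.68  0.07  1.61 -1.73] 0.0 0.0
75 pre [ 0.66  0.28 -0.47  2.19  0.37  0.47 -2.04] 0.0
75 grasp [ 0.47  0.4  -0.25  2.23  0.47  0.29 -2.13] 0.0
  up 530 [ 0.38  0.96 -0.01  1.47  0.    1.8  -1.58] 0.0 0.0
  up 500 [ 0.55  0.95 -0.35  1.55  0.1   1.76 -1.82] 0.0 0.0
  up 460 [ 0.56  0.92 -0.35  1.66  0.1   1.68 -1.82] 0.0 0.0
```

Run:
```python
from plan import *
R=tool(yaw,75);g=o+12*ax+19*R[:,2];print(g.round(1))
q=plan(g-80*R[:,2],R);plan(g,R,q)
```

```text
[ 493.5 -183.4   15.6]
call 0 [-0.134, -0.281, 0.442] [-0.002, 0.123, 0.002] rows 1.6
call 1 [-0.19, -0.282, 0.421] [-0.002, 0.123, 0.002] rows 1.6
call 0 [0.0, 0.0, 0.667] [-0.0, 0.0, 0.0] rows 1.9
```

```bash
c="python3 -m crank"
$c '[[[-0.13,-0.28,0.44],[0,0.12,0],0],[[-0.13,-0.28,0.44],[0,0.12,0],0],[[-0.13,-0.28,0.44],[0,0.12,0],0]]' >/dev/null
$c '[[[-0.19,-0.28,0.42],[0,0.125,0],0],[[-0.19,-0.28,0.42],[0,0.125,0],0],[[-0.19,-0.28,0.42],[0,0.125,0],0],[[-0.19,-0.28,0.42],[0,0.125,0],0]]'
python3 - <<'E'
from plan import *
from plant import viewer
import cv2
s=sensors.read_state();print(s['qpos'].round(3),s['joint_vel'].round(3))
R=tool(yaw,75);g=o+12*ax+19*R[:,2]
plan(g-80*R[:,2],R);plan(g,R)
a=viewer.grab_frame("top")["image"][200:400,350:590,::-1]
cv2.imwrite("pics/t2.png",cv2.resize(a,None,fx=2.5,fy=2.5))
E
```

```text
time_s: 3.7
ee_pos: [473.2, -175.2, 92.7]
tcp_rot: [[0.903, -0.358, 0.238], [-0.347, -0.934, -0.088], [0.254, -0.003, -0.967]]
contact_force: [0.1, -0.8, -0.1]
opening: 87.6
gripper_force: 0.0
[ 0.717  0.309 -0.553  2.203  0.462  0.457 -2.126] [ 0.033 -0.003 -0.002 -0.089 -0.02   0.031  0.034]
call 0 [0.01, 0.002, 0.001] [-0.005, 0.005, 0.005] rows 0.1
call 0 [0.013, 0.006, 0.668] [-0.005, 0.005, 0.005] rows 1.9
```

View pics/t2.png

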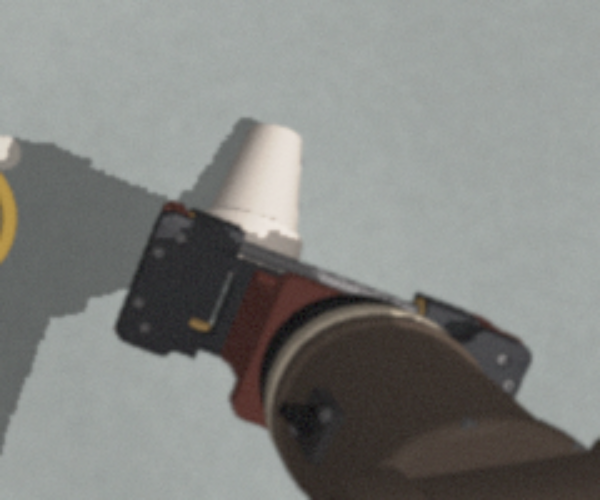

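The gripper hangs squarely above the collar with the cup axis across the fingers; the foot shows at about (275,125) in the crop. Now I'll descend and close.

```bash
c="python3 -m crank"
$c '[[[0.01,0,0.67],[0,0,0],0],[[0.01,0,0.67],[0,0,0],0],[[0.01,0,0.67],[0,0,0],0],[[0.01,0,0.67],[0,0,0],0]]'
$c '[[[0,0,0],[0,0,0],1],[[0,0,0],[0,0,0],1],[[0,0,0],[0,0,0],1],[[0,0,0],[0,0,0],1],[[0,0,0],[0,0,0],1]]' 12
python3 -c "
from plan import *
s=sensors.read_state();print(s['qpos'].round(3))"
```

```text
time_s: 4.08
ee_pos: [495.7, -183.9, 15.2]
tcp_rot: [[0.902, -0.36, 0.238], [-0.349, -0.933, -0.088], [0.254, -0.004, -0.967]]
contact_force: [0.1, 0.8, 0.8]
opening: 87.7
gripper_force: 0.0
time_s: 4.5
ee_pos: [496.9, -184.0, 18.0]
tcp_rot: [[0.9, -0.36, 0.244], [-0.349, -0.933, -0.09], [0.26, -0.004, -0.966]]
contact_force: [-2.4, 0.6, 9.7]
opening: 64.9
gripper_force: 12.0
[ 0.539  0.464 -0.356  2.209  0.694  0.294 -2.349]
```

```bash
cat >> plan.py <<'E'
def rel(s):
    R0=s["tcp_rot"];return R0.T@(o-s["ee_pos"]),R0
def upright(tcp,R0,r,z):  # tool pose that puts the cup gripped at (tcp,R0) upright with its origin at radius r, height z
    w=np.cross(ax,[0,0,1.]);w*=np.arccos(ax[2])/np.linalg.norm(w)
    Rt=Ro.from_rotvec(w).as_matrix()@R0;return np.array([r*np.cos(yaw),r*np.sin(yaw),z])-Rt@(R0.T@(o-tcp)),Rt
E
python3 - <<'E'
from plan import *
import pickle
s=sensors.read_state();pickle.dump((s["ee_pos"],s["tcp_rot"]),open("grasp.pkl","wb"))
q=plan(s["ee_pos"]+[0,0,60],s["tcp_rot"])
t=upright(s["ee_pos"],s["tcp_rot"],470,110);print(t[0].round(1),t[1].round(3).tolist())
plan(*t,q)
E
```

```text
call 0 [0.13, -0.002, -0.483] [-0.0, 0.0, -0.0] rows 1.4
[ 425.3 -165.5  110.3] [[0.442, -0.367, -0.818], [-0.17, -0.93, 0.326], [-0.881, -0.005, -0.474]]
call 0 [-0.174, 0.023, -0.14] [0.001, -0.427, 0.002] rows 3.6
call 1 [-0.217, 0.024, -0.051] [0.001, -0.427, 0.002] rows 3.6
call 2 [-0.218, 0.024, 0.048] [0.001, -0.427, 0.002] rows 3.6
```

```bash
python3 -m crank '[[[0.13,0,-0.48],[0,0,0],1],[[0.13,0,-0.48],[0,0,0],1],[[0.13,0,-0.48],[0,0,0],1]]'
python3 - <<'E'
from plan import *
import pickle
g=pickle.load(open("grasp.pkl","rb"))
plan(*upright(*g,470,110))
E
```

```text
time_s: 4.75
ee_pos: [498.5, -184.1, 80.0]
tcp_rot: [[0.9, -0.359, 0.247], [-0.348, -0.933, -0.09], [0.263, -0.005, -0.965]]
contact_force: [1.0, -1.1, -0.5]
opening: 64.8
gripper_force: 12.0
call 0 [-0.179, 0.024, -0.136] [0.001, -0.428, 0.003] rows 3.6
call 1 [-0.22, 0.025, -0.045] [0.001, -0.428, 0.003] rows 3.6
call 2 [-0.218, 0.026, 0.054] [0.001, -0.428, 0.003] rows 3.6
```

```bash
c="python3 -m crank"
$c '[[[-0.04,0,-0.03],[0,-0.1,0],1],[[-0.09,0.01,-0.07],[0,-0.21,0],1],[[-0.13,0.02,-0.1],[0,-0.32,0],1],[[-0.18,0.02,-0.14],[0,-0.43,0],1],[[-0.18,0.02,-0.14],[0,-0.43,0],1]]'
$c '[[[-0.05,0,-0.01],[0,-0.1,0],1],[[-0.11,0.01,-0.02],[0,-0.21,0],1],[[-0.16,0.02,-0.03],[0,-0.32,0],1],[[-0.22,0.02,-0.05],[0,-0.43,0],1],[[-0.22,0.02,-0.05],[0,-0.43,0],1]]'
python3 - <<'E'
from plan import *
import pickle
g=pickle.load(open("grasp.pkl","rb"));print(sensors.read_state()["qpos"].round(2))
plan(*upright(*g,470,110))
E
```

```text
time_s: 5.17
ee_pos: [472.7, -177.9, 85.8]
tcp_rot: [[0.915, -0.362, -0.18], [-0.354, -0.932, 0.075], [-0.195, -0.005, -0.981]]
contact_force: [0.4, -0.1, -1.5]
opening: 65.2
gripper_force: 12.0
time_s: 5.58
ee_pos: [447.0, -170.2, 93.7]
tcp_rot: [[0.745, -0.36, -0.561], [-0.285, -0.933, 0.22], [-0.603, -0.004, -0.798]]
contact_force: [-0.8, 0.4, -1.1]
opening: 64.8
gripper_force: 12.0
[ 0.66  0.81 -0.57  1.54  0.24  1.54 -1.92]
call 0 [-0.229, 0.028, 0.0] [0.006, -0.41, 0.004] rows 3.4
```

```bash
c="python3 -m crank"
$c '[[[-0.06,0.01,0],[0,-0.1,0],1],[[-0.11,0.01,0],[0,-0.21,0],1],[[-0.17,0.02,0],[0,-0.31,0],1],[[-0.23,0.03,0],[0,-0.41,0],1],[[-0.23,0.03,0],[0,-0.41,0],1]]'
python3 - <<'E'
from plan import *
import pickle
from plant import viewer
import cv2
g=pickle.load(open("grasp.pkl","rb"));print(sensors.read_state()["qpos"].round(2))
plan(*upright(*g,470,110));plan(*upright(*g,470,68))
f=viewer.grab_frame("scene");pickle.dump(f,open("pics/s3.pkl","wb"))
cv2.imwrite("pics/s3.png",cv2.resize(f["image"][200:400,100:340,::-1],None,fx=2.5,fy=2.5))
E
```

```text
time_s: 6.0
ee_pos: [415.4, -161.8, 97.2]
tcp_rot: [[0.47, -0.351, -0.81], [-0.172, -0.936, 0.306], [-0.866, -0.004, -0.501]]
contact_force: [-1.0, 0.4, -1.4]
opening: 64.9
gripper_force: 12.0
[ 0.4   0.95 -0.16  1.39  0.02  1.84 -1.7 ]
call 0 [-0.051, -0.001, -0.131] [0.015, -0.029, 0.008] rows 0.4
call 0 [0.252, 0.001, 0.045] [0.015, -0.029, 0.008] rows 0.7
```

View pics/s3.png

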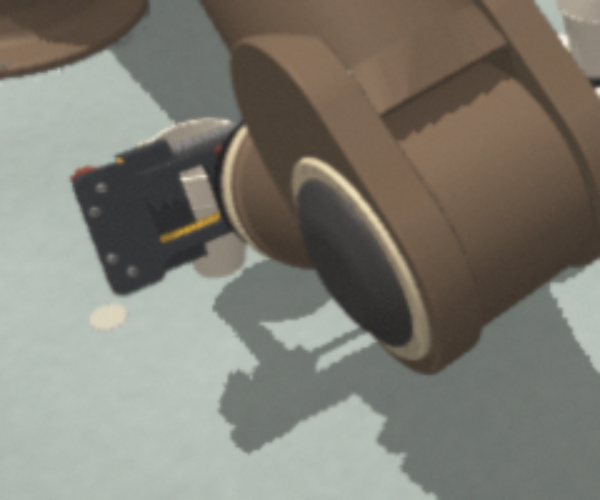

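The cup is nearly upright in the gripper, its foot at about (220,265) in the crop and clear of the bench. I'll lower it now.

Run:
```python
from plan import *
import pickle
g=pickle.load(open("grasp.pkl","rb"))
plan(*upright(*g,455,70))
```

```text
call 0 [0.179, -0.02, 0.143] [0.019, -0.028, -0.0] rows 0.7
```

```bash
c="python3 -m crank"
$c '[[[0.09,-0.01,0.07],[0.01,-0.01,0],1],[[0.18,-0.02,0.14],[0.02,-0.03,0],1],[[0.18,-0.02,0.14],[0.02,-0.03,0],1],[[0.18,-0.02,0.14],[0.02,-0.03,0],1]]'
python3 - <<'E'
from plan import *
import pickle
g=pickle.load(open("grasp.pkl","rb"));s=sensors.read_state();print(s["qpos"].round(2))
plan(*upright(*g,455,70)); plan(*upright(*g,455,66))
rc,R0=g[1].T@(o-g[0]),g[1]; print("cup o",(s["ee_pos"]+s["tcp_rot"]@rc).round(1),"axis",(s["tcp_rot"]@R0.T@ax).round(3))
E
```

```text
time_s: 6.38
ee_pos: [414.0, -157.9, 72.7]
tcp_rot: [[0.445, -0.367, -0.817], [-0.162, -0.93, 0.33], [-0.881, -0.015, -0.473]]
contact_force: [0.9, -0.4, -0.9]
opening: 65.2
gripper_force: 12.0
[ 0.41  1.01 -0.17  1.38  0.01  1.83 -1.71]
call 0 [0.011, 0.025, 0.022] [-0.004, 0.001, 0.008] rows 0.1
call 0 [0.04, 0.026, 0.038] [-0.004, 0.001, 0.008] rows 0.2
cup o [ 426.5 -163.5   72.4] axis [-0.003 -0.009  1.   ]
```

```bash
c="python3 -m crank"
for i in 1 2; do $c '[[[0.015,0,0.008],[0,0,0],1],[[0.015,0,0.008],[0,0,0],1],[[0.015,0,0.008],[0,0,0],1]]' | egrep "pos|force"; done
$c '[[[0.015,0,0.008],[0,0,0],1],[[0.015,0,0.008],[0,0,0],1],[[0.015,0,0.008],[0,0,0],1]]'
```

```text
ee_pos: [414.6, -158.7, 71.7]
contact_force: [0.3, 0.2, -0.7]
gripper_force: 12.0
ee_pos: [414.3, -158.4, 69.2]
contact_force: [-0.5, 1.5, -1.1]
gripper_force: 12.0
time_s: 7.13
ee_pos: [414.3, -158.3, 67.0]
tcp_rot: [[0.443, -0.367, -0.818], [-0.163, -0.93, 0.329], [-0.882, -0.013, -0.472]]
contact_force: [-0.0, -0.5, -0.7]
opening: 64.8
gripper_force: 12.0
```

```bash
c="python3 -m crank"
for i in 1 2; do $c '[[[0.011,0,0.006],[0,0,0],1],[[0.011,0,0.006],[0,0,0],1],[[0.011,0,0.006],[0,0,0],1]]' | egrep "pos|force"; done
```

```text
ee_pos: [414.1, -158.2, 66.8]
contact_force: [-0.1, -0.7, 5.4]
gripper_force: 12.0
ee_pos: [414.2, -157.8, 66.4]
contact_force: [0.7, 0.8, 12.6]
gripper_force: 12.0
```

```bash
c="python3 -m crank"
$c '[[[-0.015,0,-0.008],[0,0,0],1],[[-0.015,0,-0.008],[0,0,0],1]]' | egrep "pos|force"
$c '[[[0,0,0],[0,0,0],0],[[0,0,0],[0,0,0],0],[[0,0,0],[0,0,0],0],[[0,0,0],[0,0,0],0],[[0,0,0],[0,0,0],0]]'
python3 - <<'E'
from plan import *
import pickle
s=sensors.read_state();print(s["qpos"].round(2))
g=pickle.load(open("grasp.pkl","rb"));rc=g[1].T@(o-g[0]);print("cup o",(s["ee_pos"]+s["tcp_rot"]@rc).round(1))
E
```

```text
ee_pos: [414.5, -158.3, 66.5]
contact_force: [0.7, 0.1, 5.2]
gripper_force: 12.0
time_s: 8.22
ee_pos: [414.2, -158.3, 65.9]
tcp_rot: [[0.443, -0.367, -0.818], [-0.163, -0.93, 0.329], [-0.882, -0.013, -0.472]]
contact_force: [0.1, -0.3, -0.4]
opening: 87.4
gripper_force: 0.0
[ 0.4   1.02 -0.16  1.38  0.01  1.83 -1.7 ]
cup o [ 426.7 -163.9   65.6]
```

```bash
c="python3 -m crank"
$c '[[[0,0,-0.2],[0,0,0],0],[[0,0,-0.4],[0,0,0],0],[[0,0,-0.6],[0,0,0],0],[[0,0,-0.8],[0,0,0],0],[[0,0,-0.8],[0,0,0],0]]'
python3 - <<'E'
from plan import *
p=np.array([427,-164,0.])
R=tool(yaw,90);d=[0,0,160.]
q=plan(sensors.read_state()["ee_pos"]+[0,0,80],sensors.read_state()["tcp_rot"])
plan(p+d,R,q)
E
```

```text
time_s: 8.63
ee_pos: [518.4, -197.4, 169.0]
tcp_rot: [[0.657, -0.452, -0.603], [-0.287, -0.89, 0.354], [-0.697, -0.06, -0.715]]
contact_force: [0.1, -12.9, 12.2]
opening: 87.6
gripper_force: 0.0
call 0 [-0.464, -0.04, -0.477] [0.0, 0.0, 0.0] rows 1.9
call 0 [-0.032, 0.07, 0.544] [-0.045, 0.367, -0.033] rows 3.1
call 1 [-0.236, 0.041, 0.495] [-0.045, 0.367, -0.033] rows 3.1
```

Run:
```python
from plan import *
from plant import viewer
import cv2
s=sensors.read_state();print(s["qpos"].round(2),s["joint_vel"].round(2),s["contact_force"])
a=viewer.grab_frame("scene")["image"][:,:400,::-1];b=viewer.grab_frame("top")["image"][:,250:,::-1]
cv2.imwrite("pics/s4.png",np.hstack([a,b]))
```

```text
[ 0.33  0.85  0.04  1.2  -0.15  1.85 -1.63] [ 1.14  0.8  -2.24  0.12  1.91 -0.03 -1.06] [  0.14822695 -12.86131681  12.19470325]
```

View pics/s4.png

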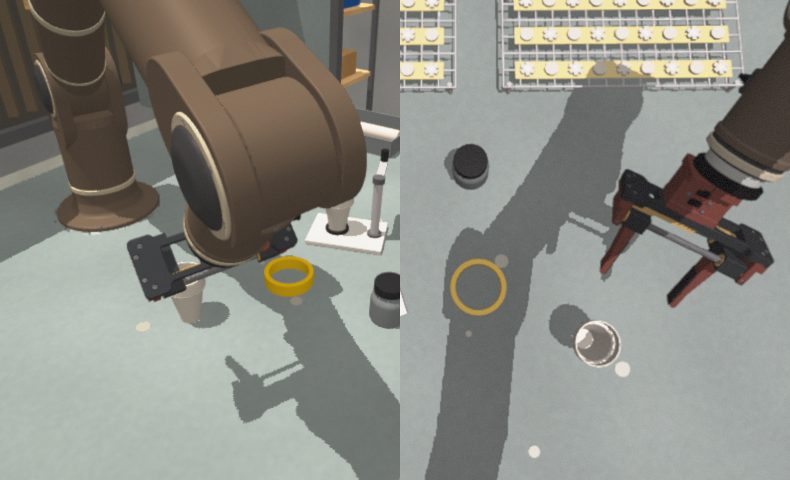

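The cup stands upright on its own: rim about (598,343) in the combined picture, i.e. top pixel (448,343). The gripper is clear of it, beyond and above. Next I'll bring the tool vertical and measure the cup.

```bash
c="python3 -m crank"
$c '[[[0,0,0],[0,0.3,0],0],[[0,0,-0.1],[0,0.45,0],0],[[0,0,-0.2],[0,0.5,0],0],[[0,0,-0.2],[0,0.5,0],0]]'
python3 - <<'E'
from plan import *
from h import *
from plant import viewer
import pickle
s=sensors.read_state();print(s["qpos"].round(2),s["joint_vel"].round(2))
f=viewer.grab_frame("top");pickle.dump(f,open("pics/t5.pkl","wb"))
print("rim guess",back([(448,343)],90,f).round(1))
plan([480,-180,200],tool(yaw,90))
E
```

```text
time_s: 9.07
ee_pos: [516.2, -207.4, 161.9]
tcp_rot: [[0.856, -0.441, -0.27], [-0.407, -0.896, 0.176], [-0.32, -0.041, -0.947]]
contact_force: [-0.5, -1.2, 0.3]
opening: 87.6
gripper_force: 0.0
[ 0.33  0.56  0.02  1.56 -0.08  1.34 -1.64] [-0.06 -1.02 -0.04  1.3   0.1  -1.79 -0.08]
rim guess [[ 426.6 -162.8   90. ]]
call 0 [-0.421, -0.086, -0.185] [-0.052, 0.301, -0.074] rows 2.6
```

```bash
c="python3 -m crank"
$c '[[[-0.1,0,-0.1],[0,0.3,0],0],[[-0.2,-0.05,-0.2],[-0.05,0.3,-0.07],0],[[-0.2,-0.08,-0.2],[-0.05,0.3,-0.07],0],[[-0.2,-0.08,-0.2],[-0.05,0.3,-0.07],0],[[-0.2,-0.08,-0.2],[-0.05,0.3,-0.07],0]]'
python3 - <<'E'
from plan import *
from h import *
from plant import viewer
from scipy.optimize import minimize
import pickle
s=sensors.read_state();print(s["qpos"].round(2))
for nm,box in (("top",(415,310,485,380)),("scene",(150,240,230,340))):
    f=viewer.grab_frame(nm);pickle.dump(f,open(f"pics/{nm}6.pkl","wb"))
    im=f["image"].astype(int);m=((im[...,0]-im[...,2])>4)&(im[...,0]>90);w=np.zeros(m.shape,np.uint8);x0,y0,x1,y1=box;w[y0:y1,x0:x1]=m[y0:y1,x0:x1]
    n,l,st,_=cv2.connectedComponentsWithStats(w);k=1+np.argmax(st[1:,4]);print(nm,st[k])
    cs,_=cv2.findContours((l==k).astype(np.uint8),0,2);h=cv2.convexHull(max(cs,key=cv2.contourArea)).astype(np.float32)
    def cost(p):
        q=cv2.convexHull(proj(rings(np.array([p[0],p[1],66.]),np.array([0,0,1.])),f).astype(np.float32))
        return np.mean([cv2.pointPolygonTest(q,tuple(map(float,k)),True)**2 for k in h[:,0]])+np.mean([cv2.pointPolygonTest(h,tuple(map(float,k)),True)**2 for k in q[:,0]])
    r=minimize(cost,[427,-163],method="Nelder-Mead");print(r.x.round(1),r.fun)
plan([426.8,-163.4,150],tool(yaw,90))
E
```

```text
time_s: 9.53
ee_pos: [504.0, -191.4, 192.5]
tcp_rot: [[0.93, -0.367, -0.017], [-0.367, -0.93, 0.009], [-0.019, -0.002, -1.0]]
contact_force: [0.6, -0.8, 0.3]
opening: 87.8
gripper_force: 0.0
[ 0.28  0.31 -0.    1.83 -0.    1.03 -1.67]
top [ 422  320   50   48 1840]
[ 426.  -163.1] 0.20844822298396315
scene [ 162  261   44   63 1994]
[ 425.8 -162.1] 0.09913054075947307
call 0 [-0.689, 0.015, 0.363] [-0.002, 0.018, -0.005] rows 2.2
```

```bash
c="python3 -m crank"
$c '[[[-0.35,0.01,0.15],[0,0.02,0],0],[[-0.7,0.01,0.36],[0,0.02,0],0],[[-0.7,0.01,0.36],[0,0.02,0],0],[[-0.7,0.01,0.36],[0,0.02,0],0],[[-0.7,0.01,0.36],[0,0.02,0],0]]'
python3 - <<'E'
from plan import *
print(sensors.read_state()["qpos"].round(2))
plan([426,-162.7,69],tool(yaw,90))
E
```

```text
time_s: 10.05
ee_pos: [426.7, -162.7, 150.4]
tcp_rot: [[0.929, -0.369, 0.004], [-0.369, -0.929, 0.001], [0.004, -0.002, -1.0]]
contact_force: [0.8, -0.3, 0.3]
opening: 87.9
gripper_force: 0.0
[ 0.28  0.21 -0.02  2.07  0.    0.85 -1.69]
call 0 [-0.007, 0.003, 0.679] [-0.002, -0.003, -0.005] rows 2.0
```

```bash
c="python3 -m crank"
$c '[[[-0.005,0,0.25],[0,0,0],0],[[-0.005,0,0.5],[0,0,0],0],[[-0.005,0,0.68],[0,0,0],0],[[-0.005,0,0.68],[0,0,0],0],[[-0.005,0,0.68],[0,0,0],0]]'
$c '[[[0,0,0],[0,0,0],1],[[0,0,0],[0,0,0],1],[[0,0,0],[0,0,0],1],[[0,0,0],[0,0,0],1],[[0,0,0],[0,0,0],1]]' 15
python3 - <<'E'
from plan import *
s=sensors.read_state();q=plan(s["ee_pos"]+[0,0,135],tool(yaw,90))
print("transfer");q2=plan([501.5,185,205],tool(0.32,90),q)
E
```

```text
time_s: 10.47
ee_pos: [427.1, -162.3, 68.9]
tcp_rot: [[0.93, -0.368, 0.004], [-0.368, -0.93, 0.001], [0.004, -0.002, -1.0]]
contact_force: [0.8, -0.5, 0.5]
opening: 88.2
gripper_force: 0.0
time_s: 10.88
ee_pos: [427.1, -162.1, 70.4]
tcp_rot: [[0.93, -0.368, 0.008], [-0.368, -0.93, -0.001], [0.008, -0.002, -1.0]]
contact_force: [0.1, -0.2, 4.9]
opening: 64.9
gripper_force: 15.0
call 0 [0.004, -0.001, -0.562] [-0.001, -0.004, -0.002] rows 1.6
call 1 [0.002, -0.001, -0.562] [-0.001, -0.004, -0.002] rows 1.6
transfer
call 0 [-0.119, -0.73, 0.001] [0.0, 0.0, -0.165] rows 2.1
call 1 [0.009, -0.739, 0.001] [0.0, 0.0, -0.165] rows 2.1
call 2 [0.136, -0.727, 0.001] [0.0, 0.0, -0.165] rows 2.1
call 3 [0.259, -0.693, 0.001] [0.0, 0.0, -0.165] rows 2.1
```

```bash
c="python3 -m crank"
$c '[[[0,0,-0.3],[0,0,0],1],[[0,0,-0.6],[0,0,0],1],[[0,0,-0.85],[0,0,0],1],[[0,0,-1],[0,0,0],1],[[0,0,-1],[0,0,0],1]]' | egrep "pos|force|open"
$c '[[[-0.05,-0.25,-0.1],[0,0,-0.05],1],[[-0.08,-0.5,-0.12],[0,0,-0.1],1],[[-0.12,-0.73,-0.12],[0,0,-0.16],1],[[-0.12,-0.73,-0.12],[0,0,-0.16],1]]' >/dev/null
$c '[[[0,-0.25,0],[0,0,-0.05],1],[[0.01,-0.5,0],[0,0,-0.1],1],[[0.01,-0.74,0],[0,0,-0.16],1],[[0.01,-0.74,0],[0,0,-0.16],1]]' >/dev/null
$c '[[[0.05,-0.25,0],[0,0,-0.05],1],[[0.1,-0.5,0],[0,0,-0.1],1],[[0.14,-0.73,0],[0,0,-0.16],1],[[0.14,-0.73,0],[0,0,-0.16],1]]'
python3 - <<'E'
from plan import *
print(sensors.read_state()["qpos"].round(2))
plan([501.5,185,205],tool(0.32,90))
E
```

```text
ee_pos: [427.6, -162.4, 193.6]
contact_force: [0.2, -0.6, -0.0]
opening: 64.6
gripper_force: 15.0
time_s: 12.3
ee_pos: [484.3, 103.7, 203.4]
tcp_rot: [[0.991, 0.135, 0.006], [0.135, -0.991, 0.003], [0.006, -0.002, -1.0]]
contact_force: [-0.2, 0.5, -1.1]
opening: 64.8
gripper_force: 15.0
[-0.07  0.22 -0.28  1.92  0.07  1.   -1.81]
call 0 [0.234, -0.652, -0.011] [-0.001, -0.006, -0.176] rows 2.0
```

```bash
c="python3 -m crank"
$c '[[[0.08,-0.2,0],[0,0,-0.06],1],[[0.16,-0.4,0],[0,0,-0.12],1],[[0.24,-0.65,0],[0,0,-0.175],1],[[0.24,-0.65,0],[0,0,-0.175],1],[[0.24,-0.65,0],[0,0,-0.175],1]]'
python3 - <<'E'
from plan import *
from plant import viewer
from h import *
s=sensors.read_state();plan([502.6,185,205],tool(0.32,90))
c=s["ee_pos"]-0.8*s["tcp_rot"][:,0];a=np.linspace(0,2*np.pi,60);out=[]
def ov(f,box,k,L):
    x0,y0,x1,y1=box;im=cv2.resize(f["image"][y0:y1,x0:x1,::-1],None,fx=k,fy=k,interpolation=cv2.INTER_CUBIC)
    for (cx,cy,z,r,col) in L:
        P=np.c_[cx+r*np.cos(a),cy+r*np.sin(a),np.full(60,z)]
        for u in ((proj(P,f)-[x0-.5,y0-.5])*k): cv2.circle(im,tuple(int(v) for v in u),1,col,-1)
    return im
S=viewer.grab_frame("scene");low=(501.8,184.7)
A=ov(S,(300,110,390,250),4,[(*low,102,32,(0,0,255)),(*low,78,32,(0,200,0)),(c[0],c[1],c[2]-70.4,16.5,(255,0,0)),(c[0],c[1],c[2]-4.4,32,(255,0,255))])
T0=pickle.load(open("pics/top0.pkl","rb"))
B=ov(T0,(170,245,260,320),4,[(*low,102,32,(0,0,255)),(*low,102,30.2,(0,200,0))])
B=np.vstack([B,np.zeros((A.shape[0]-B.shape[0],B.shape[1],3),np.uint8)])
cv2.imwrite("pics/ov7.png",np.hstack([A,B]))
E
```

```text
time_s: 12.72
ee_pos: [502.4, 180.3, 203.2]
tcp_rot: [[0.952, 0.306, 0.004], [0.306, -0.952, -0.0], [0.004, 0.001, -1.0]]
contact_force: [-0.1, -1.0, -0.5]
opening: 64.9
gripper_force: 15.0
call 0 [0.014, -0.037, -0.015] [0.001, -0.004, -0.008] rows 0.1
```

View pics/ov7.png

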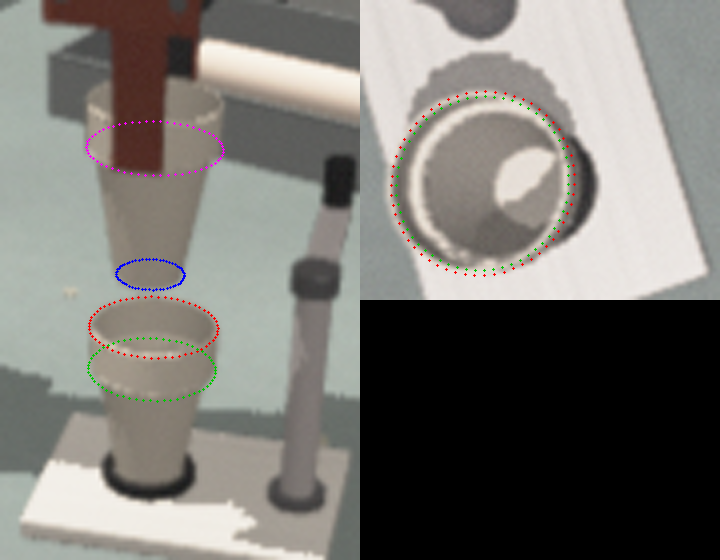

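The overlay shows the held cup (foot ring at (150,274)) and the lower cup's rim (153,327) both matching the drawn rings. The centres are about 5 mm apart along y. I'll correct that and lower.

```bash
c="python3 -m crank"
$c '[[[0.014,-0.037,0],[0,0,0],1],[[0.014,-0.037,0],[0,0,0],1],[[0.014,-0.037,0.1],[0,0,0],1],[[0.014,-0.037,0.2],[0,0,0],1],[[0.014,-0.037,0.2],[0,0,0],1]]' | egrep "pos|force"
python3 - <<'E'
from plan import *
plan([502.6,185,110],tool(0.32,90))
E
```

```text
ee_pos: [502.3, 182.7, 178.4]
contact_force: [-1.0, -1.2, -0.7]
gripper_force: 15.0
call 0 [0.007, -0.019, 0.57] [0.002, -0.003, -0.011] rows 1.6
```

```bash
c="python3 -m crank"
$c '[[[0.007,-0.018,0.1],[0,0,-0.01],1],[[0.007,-0.018,0.2],[0,0,-0.01],1],[[0.007,-0.018,0.3],[0,0,-0.01],1],[[0.007,-0.018,0.3],[0,0,-0.01],1],[[0.007,-0.018,0.3],[0,0,-0.01],1]]' | egrep "pos|force"
python3 - <<'E'
from plan import *
plan([502.6,185,110],tool(0.32,90))
E
```

```text
ee_pos: [503.5, 186.3, 144.0]
contact_force: [-0.1, 0.2, -0.7]
gripper_force: 15.0
call 0 [-0.012, 0.008, 0.283] [0.002, -0.005, 0.0] rows 0.8
```

```bash
c="python3 -m crank"
$c '[[[-0.01,0.008,0.07],[0,0,0],1],[[-0.01,0.008,0.14],[0,0,0],1],[[-0.01,0.008,0.2],[0,0,0],1],[[-0.01,0.008,0.24],[0,0,0],1],[[-0.01,0.008,0.24],[0,0,0],1]]' | egrep "pos|force"
$c '[[[0,0,0],[0,0,0],1],[[0,0,0],[0,0,0],1]]'  | egrep "pos|force"
python3 - <<'E'
from plan import *
plan([502.6,185,107],tool(0.32,90))
E
```

```text
ee_pos: [502.3, 185.0, 114.2]
contact_force: [-0.8, 0.7, -0.9]
gripper_force: 15.0
ee_pos: [503.2, 185.4, 115.6]
contact_force: [-0.3, 0.0, -1.7]
gripper_force: 15.0
call 0 [-0.006, 0.002, 0.072] [0.002, -0.006, 0.0] rows 0.2
```

```bash
c="python3 -m crank"
for s in 1; do
$c '[[[-0.004,0.002,0.02],[0,0,0],1],[[-0.004,0.002,0.04],[0,0,0],1],[[-0.004,0.002,0.04],[0,0,0],1],[[-0.004,0.002,0.04],[0,0,0],1]]' | egrep "pos|contact"
$c '[[[0,0,0.018],[0,0,0],1],[[0,0,0.018],[0,0,0],1],[[0,0,0.018],[0,0,0],1]]' | egrep "pos|contact"
$c '[[[0,0,0.018],[0,0,0],1],[[0,0,0.018],[0,0,0],1],[[0,0,0.018],[0,0,0],1]]' | egrep "pos|contact"
done
```

```text
ee_pos: [502.6, 184.9, 110.6]
contact_force: [0.3, 0.2, -0.3]
ee_pos: [502.7, 185.0, 108.4]
contact_force: [-0.6, -0.5, -1.7]
ee_pos: [503.0, 185.5, 106.7]
contact_force: [0.3, 2.2, 2.3]
```

```bash
c="python3 -m crank"
$c '[[[0,0,0.012],[0,0,0],1],[[0,0,0.012],[0,0,0],1],[[0,0,0.012],[0,0,0],1],[[0,0,0.012],[0,0,0],1]]' | egrep "pos|force"
$c '[[[0,0,0.01],[0,0,0],1],[[0,0,0.01],[0,0,0],1],[[0,0,0.01],[0,0,0],1]]' | egrep "pos|force"
```

```text
ee_pos: [503.4, 185.9, 106.1]
contact_force: [-2.4, 1.7, 11.5]
gripper_force: 15.0
ee_pos: [504.1, 185.9, 105.8]
contact_force: [-3.0, 0.8, 18.0]
gripper_force: 15.0
```

Firm contact at the predicted height: the shoulder sits on the rim. I'll ease off, release and rise.

```bash
c="python3 -m crank"
$c '[[[0,0,-0.016],[0,0,0],1],[[0,0,-0.016],[0,0,0],1],[[0,0,-0.016],[0,0,0],1],[[0,0,-0.016],[0,0,0],1]]' | egrep "pos|force"
$c '[[[0,0,0],[0,0,0],0],[[0,0,0],[0,0,0],0],[[0,0,0],[0,0,0],0],[[0,0,0],[0,0,0],0],[[0,0,0],[0,0,0],0]]' | egrep "pos|force|open"
$c '[[[0,0,-0.15],[0,0,0],0],[[0,0,-0.35],[0,0,0],0],[[0,0,-0.6],[0,0,0],0],[[0,0,-0.9],[0,0,0],0],[[0,0,-0.9],[0,0,0],0]]'
python3 - <<'E'
from plan import *
from h import *
from plant import viewer
plan([600,300,230],tool(0.32,90))
S=viewer.grab_frame("scene");T=viewer.grab_frame("top")
A=cv2.resize(S["image"][140:250,300:400,::-1],None,fx=4,fy=4);B=cv2.resize(T["image"][200:310,90:190,::-1],None,fx=4,fy=4)
cv2.imwrite("pics/n8.png",np.hstack([A,B]));pickle.dump((S,T),open("pics/n8.pkl","wb"))
print(back([(108,255)],164,pickle.load(open("pics/top0.pkl","rb"))).round(1))
E
```

```text
ee_pos: [503.2, 185.1, 105.9]
contact_force: [-0.3, -0.4, 7.0]
gripper_force: 15.0
ee_pos: [502.5, 184.7, 105.3]
contact_force: [0.0, 0.1, 1.0]
opening: 87.7
gripper_force: 0.0
time_s: 16.77
ee_pos: [504.8, 186.4, 219.9]
tcp_rot: [[0.949, 0.315, 0.015], [0.315, -0.949, 0.003], [0.015, 0.001, -1.0]]
contact_force: [0.8, 1.2, -0.1]
opening: 87.8
gripper_force: 0.0
call 0 [0.526, -0.324, -0.035] [0.001, -0.007, 0.0] rows 1.8
call 1 [0.526, -0.324, -0.038] [0.001, -0.007, 0.0] rows 1.8
[[545.8 287.9 164. ]]
```

View pics/n8.png

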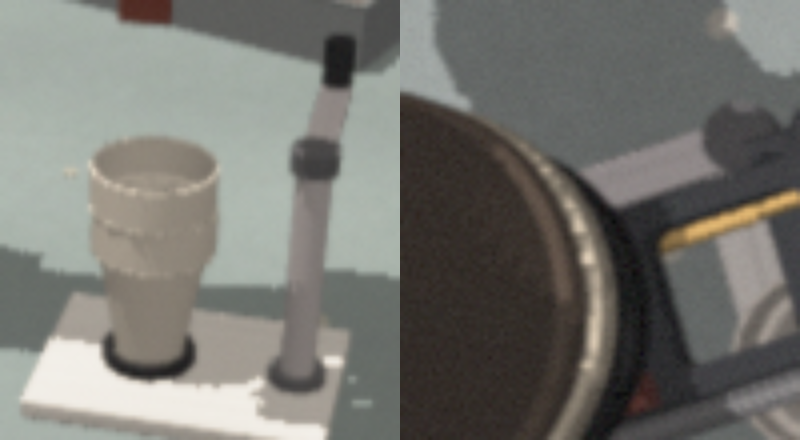

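The pair is nested (upper shoulder on the lower rim, level, scene crop (153,190)) and the keeper still points out. Next I'll close the fingers, come down behind the knob and push it round.

```bash
cat > kn.py <<'E'
from plan import *
P0=np.array([575.5,210.6,0]);R=tool(.32,90)
knob=lambda deg:P0+88*np.array([np.cos(np.radians(deg)),np.sin(np.radians(deg)),0])
def tgt(deg,x,y,z):return knob(deg)+x*R[:,0]+y*R[:,1]+[0,0,z]
E
python3 - <<'E'
from kn import *
q=plan(tgt(108.8,34,0,225),R,maxd=120);plan(tgt(108.8,34,0,150),R,q)
E
```

```text
call 0 [0.46, -0.372, -0.039] [0.001, -0.004, -0.0] rows 1.7
call 1 [0.46, -0.372, -0.04] [0.001, -0.004, -0.0] rows 1.7
call 0 [-0.0, -0.0, 0.625] [0.0, 0.0, -0.0] rows 1.8
```

```bash
c="python3 -m crank"
$c '[[[0.23,-0.18,0],[0,0,0],1],[[0.46,-0.37,-0.04],[0,0,0],1],[[0.7,-0.56,-0.06],[0,0,0],1],[[0.92,-0.74,-0.08],[0,0,0],1],[[0.92,-0.74,-0.08],[0,0,0],1]]' >/dev/null
$c '[[[0,0,0],[0,0,0],1],[[0,0,0],[0,0,0],1],[[0,0,0],[0,0,0],1]]'
python3 - <<'E'
from kn import *
plan(tgt(108.8,34,0,225),R,maxd=120);plan(tgt(108.8,34,0,150),R)
E
```

```text
time_s: 17.53
ee_pos: [578.3, 302.4, 222.6]
tcp_rot: [[0.95, 0.314, 0.005], [0.314, -0.95, -0.002], [0.004, 0.003, -1.0]]
contact_force: [-1.6, -0.4, 0.3]
opening: 38.2
gripper_force: 0.0
call 0 [0.015, -0.015, -0.02] [0.003, -0.004, -0.001] rows 0.1
call 0 [0.012, -0.017, 0.605] [0.003, -0.004, -0.001] rows 1.7
```

```bash
c="python3 -m crank"
$c '[[[0.01,-0.015,0.2],[0,0,0],1],[[0.01,-0.015,0.4],[0,0,0],1],[[0.01,-0.015,0.6],[0,0,0],1],[[0.01,-0.015,0.6],[0,0,0],1],[[0.01,-0.015,0.6],[0,0,0],1]]'
python3 - <<'E'
from kn import *
for d in (110,120,130,140,150):
    print(d);plan(tgt(d,18,0,150),R,n=1)
E
```

```text
time_s: 17.95
ee_pos: [579.2, 304.4, 151.1]
tcp_rot: [[0.95, 0.314, 0.004], [0.314, -0.95, -0.002], [0.003, 0.003, -1.0]]
contact_force: [0.5, 0.1, 0.3]
opening: 4.7
gripper_force: 0.0
110
call 0 [-0.146, -0.001, 0.009] [0.003, -0.003, -0.001] rows 0.4
120
call 0 [-0.273, 0.014, 0.008] [0.003, -0.003, -0.001] rows 0.8
130
call 0 [-0.396, 0.051, 0.008] [0.003, -0.003, -0.001] rows 1.1
140
call 0 [-0.51, 0.109, 0.008] [0.003, -0.003, -0.001] rows 1.5
150
call 0 [-0.612, 0.185, 0.008] [0.003, -0.003, -0.001] rows 1.8
```

```bash
c="python3 -m crank"
$c '[[[-0.09,0,0.01],[0,0,0],1],[[-0.15,0,0.01],[0,0,0],1],[[-0.21,0.01,0.01],[0,0,0],1],[[-0.27,0.015,0.01],[0,0,0],1],[[-0.27,0.015,0.01],[0,0,0],1]]' | egrep "pos|contact|open"
$c '[[[-0.06,0.02,0],[0,0,0],1],[[-0.12,0.04,0],[0,0,0],1],[[-0.18,0.06,0],[0,0,0],1],[[-0.24,0.09,0],[0,0,0],1],[[-0.34,0.17,0],[0,0,0],1]]' | egrep "pos|contact|open"
$c '[[[0,0,0],[0,0,0],1],[[0,0,0],[0,0,0],1]]' | egrep "pos|contact"
python3 - <<'E'
from kn import *
from plant import viewer
from h import *
T=viewer.grab_frame("top");S=viewer.grab_frame("scene")
B=cv2.resize(T["image"][180:330,80:280,::-1],None,fx=2,fy=2);A=cv2.resize(S["image"][100:250,290:490,::-1],None,fx=2,fy=2)
cv2.imwrite("pics/k9.png",np.vstack([A,B]))
for x,y in ((18,0),(30,0),(30,-28),(0,-28)):print(x,y);plan(tgt(150,x,y,150),R,n=1)
E
```

```text
ee_pos: [548.9, 293.6, 151.5]
contact_force: [-0.2, -0.7, 0.1]
opening: 0.6
ee_pos: [516.9, 262.6, 150.1]
contact_force: [0.7, 0.5, 0.6]
opening: 0.4
ee_pos: [517.2, 261.0, 150.2]
contact_force: [0.4, 0.2, 0.1]
18 0
call 0 [-0.015, 0.012, 0.002] [0.002, -0.006, -0.0] rows 0.1
30 0
call 0 [0.085, 0.012, 0.002] [0.002, -0.006, -0.0] rows 0.2
30 -28
call 0 [0.085, -0.221, 0.002] [0.002, -0.006, -0.0] rows 0.7
0 -28
call 0 [-0.165, -0.221, 0.0] [0.002, -0.006, -0.0] rows 0.8
```

View pics/k9.png

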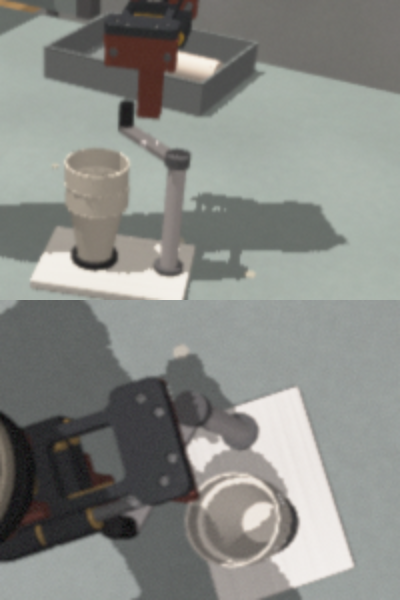

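The keeper has swung part way: the knob top is at about scene pixel (353,151). I'll compute the angle.

Run:
```python
from kn import *
from h import *
S=pickle.load(open("pics/scene0.pkl","rb"));T=pickle.load(open("pics/top0.pkl","rb"))
for p,f in (((353.5,151.5),S),((139,292.5),T)):
    k=back([p],164 if f is S else 158,f)[0];d=k-P0;print(k.round(1),np.degrees(np.arctan2(d[1],d[0])),np.hypot(*d[:2]))
```

```text
[499.4 246.7 164. ] 154.60276346941805 84.24694733087925
[498.  248.1 158. ] 154.15007675179314 86.07923084648905
```

Run:
```python
from kn import *
for x,y in ((32,-5),(32,-32),(0,-32)):print(x,y);plan(tgt(154,x,y,150),R,n=1)
q=(tgt(154,0,-32,150),R)
print("push")
for d in (154,165,176,187,198.4):print(d);plan(tgt(d,0,-21.5,150),R,q,n=1)
```

```text
32 -5
call 0 [0.065, 0.006, 0.002] [0.002, -0.006, -0.0] rows 0.2
32 -32
call 0 [0.065, -0.219, 0.002] [0.002, -0.006, -0.0] rows 0.7
0 -32
call 0 [-0.202, -0.219, 0.0] [0.002, -0.006, -0.0] rows 0.9
push
154
call 0 [0.0, 0.087, 0.0] [0.0, 0.0, -0.0] rows 0.3
165
call 0 [-0.088, 0.197, -0.0] [0.0, 0.0, -0.0] rows 0.6
176
call 0 [-0.154, 0.321, -0.0] [0.0, 0.0, -0.0] rows 1.0
187
call 0 [-0.194, 0.456, -0.0] [0.0, 0.0, -0.0] rows 1.4
198.4
call 0 [-0.209, 0.601, -0.0] [0.0, 0.0, -0.0] rows 1.8
```

```bash
c="python3 -m crank"
$c '[[[0.08,0,0],[0,0,0],1],[[0.08,-0.1,0],[0,0,0],1],[[0.07,-0.23,0],[0,0,0],1],[[-0.07,-0.23,0],[0,0,0],1],[[-0.2,-0.22,0],[0,0,0],1]]' | egrep "pos|contact"
$c '[[[0,0,0],[0,0,0],1],[[0,0,0],[0,0,0],1]]' | egrep "pos|contact"
python3 - <<'E'
from kn import *
for d in (154,165,176,187,194):print(d);plan(tgt(d,0,-21.5,150),R,n=1)
E
```

```text
ee_pos: [485.4, 282.3, 149.4]
contact_force: [-0.6, 0.1, -0.3]
ee_pos: [486.2, 280.6, 150.0]
contact_force: [-0.5, -0.3, 0.6]
154
call 0 [-0.002, 0.096, 0.0] [0.002, -0.006, 0.001] rows 0.3
165
call 0 [-0.09, 0.205, -0.0] [0.002, -0.006, 0.001] rows 0.6
176
call 0 [-0.156, 0.329, -0.0] [0.002, -0.006, 0.001] rows 1.0
187
call 0 [-0.197, 0.464, -0.0] [0.002, -0.006, 0.001] rows 1.4
194
call 0 [-0.209, 0.553, -0.0] [0.002, -0.006, 0.001] rows 1.7
```

```bash
c="python3 -m crank"
$c '[[[-0.02,0.1,0],[0,0,0],1],[[-0.06,0.16,0],[0,0,0],1],[[-0.1,0.22,0],[0,0,0],1],[[-0.13,0.28,0],[0,0,0],1],[[-0.16,0.33,0],[0,0,0],1]]' | egrep "pos|contact"
$c '[[[-0.02,0.06,0],[0,0,0],1],[[-0.035,0.11,0],[0,0,0],1],[[-0.05,0.16,0],[0,0,0],1],[[-0.055,0.21,0],[0,0,0],1],[[-0.055,0.21,0],[0,0,0],1]]' | egrep "pos|contact"
python3 - <<'E'
from kn import *
for d in (194,198.4,202):print(d);plan(tgt(d,0,-21.5,150),R,n=1)
E
```

```text
ee_pos: [480.8, 234.2, 149.8]
contact_force: [0.1, 0.8, -0.9]
ee_pos: [482.9, 208.1, 149.9]
contact_force: [0.1, -0.6, -1.1]
194
call 0 [0.008, -0.012, -0.001] [0.003, -0.006, -0.002] rows 0.1
198.4
call 0 [0.006, 0.045, -0.0] [0.003, -0.006, -0.002] rows 0.1
202
call 0 [0.008, 0.091, -0.0] [0.003, -0.006, -0.002] rows 0.3
```

Now the last few millimetres to the stop, in small steps.

```bash
c="python3 -m crank"
for i in 1; do
$c '[[[0,0.02,0],[0,0,0],1],[[0,0.03,0],[0,0,0],1],[[0,0.03,0],[0,0,0],1]]' | egrep "pos|contact"
$c '[[[0,0.02,0],[0,0,0],1],[[0,0.02,0],[0,0,0],1],[[0,0.02,0],[0,0,0],1]]' | egrep "pos|contact"
$c '[[[0,0.02,0],[0,0,0],1],[[0,0.02,0],[0,0,0],1],[[0,0.02,0],[0,0,0],1]]' | egrep "pos|contact"
done
```

```text
ee_pos: [483.5, 206.4, 149.9]
contact_force: [-0.6, -0.4, -0.1]
ee_pos: [484.1, 204.1, 149.8]
contact_force: [-0.6, -0.1, -0.5]
ee_pos: [484.9, 201.7, 149.9]
contact_force: [-0.3, 0.5, 0.7]
```

```bash
c="python3 -m crank"
$c '[[[0,0.02,0],[0,0,0],1],[[0,0.02,0],[0,0,0],1],[[0,0.02,0],[0,0,0],1]]' | egrep "pos|contact"
$c '[[[0,0.02,0],[0,0,0],1],[[0,0.02,0],[0,0,0],1],[[0,0.02,0],[0,0,0],1]]' | egrep "pos|contact"
python3 - <<'E'
from kn import *
from plant import viewer
from h import *
S=viewer.grab_frame("scene");pickle.dump(S,open("pics/s10.pkl","wb"))
im=S["image"][90:250,290:400,::-1].copy();k=3.7;im=cv2.resize(im,None,fx=k,fy=k,interpolation=cv2.INTER_CUBIC)
for d,c in ((198.4,(0,0,255)),(190,(255,0,0))):
    for w in (knob(d)+[0,0,164],knob(d)+[0,0,139]):
        u=(proj([w],S)[0]-[289.5,89.5])*k;cv2.circle(im,(int(u[0]),int(u[1])),3,c,-1)
cv2.imwrite("pics/s10.png",im)
E
```

```text
ee_pos: [485.6, 199.6, 149.9]
contact_force: [-0.6, -0.1, 0.1]
ee_pos: [485.6, 199.3, 150.0]
contact_force: [-2.4, 6.0, -0.5]
```

View pics/s10.png

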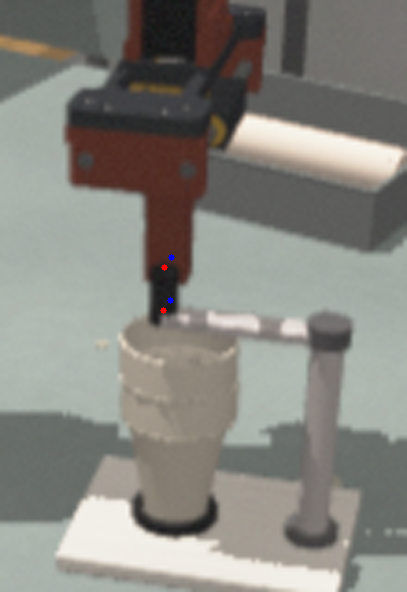

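The stop is reached: 6 N of reaction, with the knob at the marked closed position (163,290) over the level stack. I've viewed my 10 pictures, so I'll back off, rise and hand in.

```bash
c="python3 -m crank"
$c '[[[0,-0.1,0],[0,0,0],1],[[0,-0.3,0],[0,0,0],1],[[0,-0.5,0],[0,0,0],1],[[0,-0.5,-0.2],[0,0,0],1],[[0,-0.5,-0.5],[0,0,0],1]]' | egrep "pos|contact"
$c '[[[0,0,-0.2],[0,0,0],1],[[0,0,-0.2],[0,0,0],1],[[0,0,-0.2],[0,0,0],1],[[0,0,-0.2],[0,0,0],1],[[0,0,-0.2],[0,0,0],1]]'
python3 - <<'E'
from plan import *
from plant import viewer,arm
from h import *
A=pickle.load(open("pics/s10.pkl","rb"))["image"][165:240,305:395].astype(int);f=viewer.grab_frame("scene")["image"];B=f[165:240,305:395].astype(int)
print("scene change in stack area",np.abs(A-B).max(2).__gt__(40).sum(),sensors.read_state()["joint_vel"].round(3))
print(arm.hand_in())
E
```

```text
ee_pos: [464.4, 254.9, 207.5]
contact_force: [0.3, -0.6, 0.8]
time_s: 22.6
ee_pos: [466.3, 253.7, 232.5]
tcp_rot: [[0.949, 0.315, 0.004], [0.315, -0.949, -0.001], [0.004, 0.003, -1.0]]
contact_force: [0.1, 0.1, 0.4]
opening: 0.3
gripper_force: 0.0
scene change in stack area 887 [-0.     0.     0.001 -0.006 -0.001  0.003  0.001]
the job is handed in; nothing more can be done
None
```

I handed the job in at 22.6 s: the cup stood upright on the bench, then went into the lower cup, and the keeper was pushed to its stop. I did not look at the stack again after backing off: an automatic before/after image check flagged 887 changed pixels around it, and the job went in without my checking why, though the arm's moving shadow may explain it.

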